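# Hold the wide brush tipped over the drip tray

### The arm

A 6-joint arm with a two-finger parallel gripper is mounted at the origin on the work surface. World frame = base frame: x ahead of the robot, y to its left, z up, the work surface at z = 0. Lengths are in m, angles in degrees, forces in N, time in s.
With the tool pointing down it reaches from about 0.25 to 0.775 m from the base axis. Payload 8.9 kg.
Tool frame: the origin (TCP) lies at the very end of the fingers, on their centre line; the grasp point (between the pads) lies 19 mm behind it; z points along the fingers, y is the direction in which the jaws open and shut (so a half turn about z gives the same grasp; the last joint's range is limited). The gripper opens to 85 mm and grips with 20 to 120 N. Pads are 22 mm wide; open, the fingers measure 114 mm over their backs; the gripper's body (76 mm by 85 mm) begins 54 mm behind the grasp point. The pads swing forward as they close: fully open they stand 13 mm farther back than shut.
Start: joints at [65.988, 16.656, -8.789, 64.555, 0, 82.019], TCP at [0.145, 0.505, 0.231] pointing down, gripper open.
Joint ranges: [-144.48, 144.48], [-52.06, 99.96], [-74.48, 78.29], [-112.23, 115.85], [-86.99, 84.42], [-180, 180]. Speed limits (degrees/s): [127.2, 127.2, 159.86, 180, 180, 180].

### API

Orientations are given as [roll, pitch, yaw] about the fixed x, y, z axes, in that order (R = Rz(yaw) Ry(pitch) Rx(roll)).
In Python, from cell import ctrl gives the robot as it stands.
- The arm moves only by the tool step_arm, never from a script. Its argument "targets" is a list of rows, each an object of numbers: "fingers": the closure, from 0 (fully open) to 1 (shut); "tx", "ty", "tz": the shift along the tool's x, y, z in cm; "rx", "ry", "rz": the turn, a rotation vector about the tool's x, y, z in degrees. A call has exactly 5 rows; each row is the pose to reach, as a shift and turn from the pose commanded when the call began, along the tool's axes at that moment; what a row does not reach only later rows make up. A row lasts 1/12 s, in which the tool goes at most 41.7 mm and 7.16 degrees, less where a joint would pass 70% of its speed; a pose out of reach is approached as far as the arm can. A call with a gripper value outside its range is refused whole. The fingers move at their own pace and stop on an object; the grip force is fixed at half the most. Time passes only in rows, so rows that repeat a pose let the fingers close, or fill a call up. It gives the time, the measured TCP pose, the force and the opening at its end, in the units of the state.
- ctrl.read_state(): the state, without advancing time (a new reading comes with each control period).
- ctrl.grab_frame(name): name is "side" or "top"; returns a dict with "pixels" (400x640x3 uint8, red, green, blue), "depth" (400x640 float32, m along the optical axis (not along the pixel's ray), 0 where there is no reading), "vertical_fov" (degrees; the focal length in pixels is half the picture's height over the tangent of half this angle, whatever the lens; pixels are square), "cx", "cy" (the principal point, pixels), "k1" (the pictures are not rectified: a ray, as slopes to the right and down, at radius r is drawn at 1 + k1 r^2 times it, then the intrinsics apply), "R" (3x3) and "t" (3): a world point X has camera coordinates R X + t. Camera axes: x right, y down, z forward; pixel columns grow to the right and rows downward; lengths in m; the calibration is good to about 2 mm. A picture is of the moment at which its call begins.
- ctrl.close_job(): hands the job in, once; it reports no verdict.
Trained networks look in a picture, given as the dict that the camera call returned (one of the last four; its "shot" number tells which), for a name from the list of things; names that differ only in an ending like _2 or _b are one class to them, and where a whole thing is asked for, a point or a joint stands for the part that bears it (a point fixed in the world has none). Each returns a list of dicts, best first, with "score" (0 to 1); they miss things now and then, are a little off and sometimes report something else, mostly with a low value. They report only what shows in the picture. A call takes as long as a camera call. They do not tell look-alikes from the thing itself.
- ctrl.outline_of(query, picture): "pixels" (400x640 bool, what is visible of it) and "pixel" ([column, row] in pixels, amid what is visible of it).
The state is a dict: "clock": time; "q": joint angles; "qd": joint speeds; "joint_torque": joint torques, N m; "tcp_pos": TCP position; "eef_rot": TCP orientation; "contact_force": force on the tool from outside, world axes, zero at the start; "torque": the same for the moment, N m; "width": finger opening in m.
Only numpy, scipy, OpenCV 4.12 (cv2) and the standard library are available. Lean on these libraries where they do the work, as an engineer would, in place of code of your own. Each camera call takes 0.05 s, during which the arm holds its last target. There are 200 camera calls.

### The job

Draw the widest of the three brushes up out of the draining rack, then tip it well over, so that it lies clearly nearer level than upright with its bristle end no higher than its handle, and hold it up in the air with the bristle tips over the inside of the drip tray and all of the brush more than a hand's breadth (100 mm) above the table. Finish still holding it there, motionless and touching nothing but the gripper; do not put it down or let go. Leave the other two brushes in the rack, and do not shift the tray or the jar, tin and pot nearby.

Things in the scene. Friction and masses are not known exactly. Their poses are not given: they have to be found in the camera images.
- rack: Fixed dark rack, 110 (x) x 250 (y) mm. Origin: centre of its underside, z up. Base plate 6 mm thick; 6 mm top plate, upper face 56 mm up, with slots (65 mm along x, 21 along y) at y = -78, 0, +78 mm. In each slot a brush stands loosely, bristles down on the base plate; which is where varies. Lift 50 mm to clear the plate, 185 mm to clear the other handles (or lift 60 and go along the rack's x).
- wide_brush_handle (a point): Centre of the wide brush's wooden handle, 140 mm above its bristle tips. z runs along the brush from tips to handle end (up at the start), x across its width (along the rack's x), y through its thickness. Handle 26 (x) by 14 mm (y; grip this), from 85 to 190 mm above the tips; ferrule 60 x 16 mm, from 40 to 75 mm; bristles 56 x 12 mm below. 60 to 130 g, balance point about 78 mm above the tips.
- wide_brush_tip (a point): Middle of the bristle tips of the wide brush (its lower end at the start). Same axes as the handle.
- wide_brush_end (a point): Free end of the handle of the wide brush, 190 mm from the bristle tips.
- wide_brush: The wide brush itself; its origin is the middle of the bristle tips, z along the brush towards the handle's end.
- medium_brush_tip (a point): Bristle tips of the medium brush in the rack: ferrule 42 mm wide, wooden handle 20 x 12 mm, 185 mm long, z along the brush to the handle's end. It stays in the rack.
- narrow_brush_tip (a point): Bristle tips of the narrow brush in the rack: ferrule 28 mm wide, wooden handle 15 x 12 mm, 175 mm long, z along the brush to the handle's end. It stays in the rack.
- tray: Loose aluminium drip tray, open on top, 180 (x) x 240 (y) mm outside, walls 4 mm thick and 30 mm high. Origin at the centre of its underside; z up. It stands on the table to one side of the rack (left or right).
- paint_jar: Closed paint jar with a paper label, 72 mm across, 110 mm high, upright beyond the work; origin at the centre of its underside. Not to be moved.
- tin: Plain metal tin, 80 mm across, 90 mm high, upright beyond the work; origin at the centre of its underside. Not to be moved.
- water_pot: White open pot, 90 mm across, 80 mm high, upright beyond the work; origin at the centre of its underside. Not to be moved.
Not all that is in view belongs to the job. What is shaped like the wide_brush but orange is not meant.

How it is judged (in metres and radians):
On the way:
1. the wide brush is drawn up clear of the rack, bristle tips above its top plate (height (world z) of wide_brush_tip above 0.06 m), for 0.2 s.
At the end, for the whole second after the job is handed in: The wide brush is held still by the fingers, 47 to 100 degrees off upright, bristle tips over the inside of the tray, both its ends at least 85 mm up, touching no other thing; the other brushes stand in the rack; tray moved under 30 mm (angle between wide_brush_tip's own z axis and vertical between 0.82 and 1.75 rad and x of wide_brush_tip in the frame of tray between -0.086 and 0.086 m and y of wide_brush_tip in the frame of tray between -0.116 and 0.116 m and height (world z) of each of wide_brush_tip, wide_brush_end above 0.085 m and contact force between the fingers and wide_brush above 1 N and contact force between wide_brush and rack below 0.2 N and contact force between wide_brush and tray below 0.2 N and contact force between wide_brush and paint_jar below 0.2 N and contact force between wide_brush and tin below 0.2 N and contact force between wide_brush and water_pot below 0.2 N and linear speed of wide_brush below 0.02 m/s and angular speed of wide_brush below 0.15 rad/s and height (world z) of each of medium_brush_tip, narrow_brush_tip below 0.035 m and distance of tray from where it was at the start of the episode below 0.03 m); the arm keeps its last pose, push and grip.
It fails at once if the medium or the narrow brush is pulled up out of its place in the rack (height (world z) of any of medium_brush_tip, narrow_brush_tip above 0.035 m).
It fails at once if the drip tray is shoved more than 30 mm (distance of tray from where it was at the start of the episode above 0.03 m).
It fails at once if the paint jar, the tin or the water pot is shoved or knocked over (moved more than 30 mm) (distance of any of paint_jar, tin, water_pot from where it was at the start of the episode above 0.03 m).
It also fails if it takes over 48 s, if anything falls off the work surface, if the arm or the gripper's body presses on something with over 40 N, if the wrist force passes 120 N, or if a joint passes its speed limit or range.

## Working session

There is one attempt and no reset: what is moved stays moved. The work goes in short steps, Python scripts to look and compute and a tool call to move; the robot and the scene stay as the last step left them, time stands still between calls to the robot, and variables do not carry over. Pictures are saved under pics/ and viewed, about 8 in all and at most 12, crops included, and the job is handed in when it is done.

Besides the shell and the picture viewer there is one more tool, called after "Call:" as name([rows], argument=value, ...), one row to a line, values as JSON. step_arm: Moves the arm, as the interface text tells. Its arguments: {"type":"object","properties":{"targets":{"type":"array"}},"required":["targets"]}

```bash
mkdir -p pics; ls; cat > h.py <<'E'
import numpy as np,cv2
from cell import ctrl
def cloud(f):
    h=400;F=h/2/np.tan(np.radians(f["vertical_fov"])/2)
    u,v=np.meshgrid(np.arange(640),np.arange(400))
    K=np.array([[F,0,f["cx"]],[0,F,f["cy"]],[0,0,1.]])
    p=np.stack([u,v],-1).reshape(-1,1,2).astype(float)
    s=cv2.undistortPoints(p,K,np.array([f["k1"],0,0,0.])).reshape(h,640,2)
    d=f["depth"];X=np.dstack([s*d[...,None],d])
    W=(X-np.array(f["t"]))@np.array(f["R"])
    W[d==0]=np.nan
    return W
def proj(f,P):
    F=200/np.tan(np.radians(f["vertical_fov"])/2)
    K=np.array([[F,0,f["cx"]],[0,F,f["cy"]],[0,0,1.]])
    return cv2.projectPoints(np.float64(P).reshape(-1,1,3),cv2.Rodrigues(np.array(f["R"]))[0],np.float64(f["t"]),K,np.array([f["k1"],0,0,0.]))[0].reshape(-1,2)
E
python3 - <<'E'
from h import *
print(ctrl.read_state())
ims=[]
for n in("top","side"):
    f=ctrl.grab_frame(n);W=cloud(f);print(n,np.round(-np.array(f["R"]).T@f["t"],3))
    cv2.imwrite(f"pics/{n}0.png",f["pixels"][...,::-1])
    for q in("rack","wide_brush","medium_brush_tip","narrow_brush_tip","tray","paint_jar","tin","water_pot"):
        for o in ctrl.outline_of(q,f)[:3]:
            P=W[o["pixels"]];P=P[~np.isnan(P[:,0])]
            print(q,round(o["score"],2),np.round(o["pixel"]),o["pixels"].sum(),np.round(np.percentile(P,[2,50,98],axis=0),3).tolist() if len(P) else None)
E
```

```text
pics
{'clock': 0.0, 'q': array([ 6.59878414e+01,  1.66891876e+01, -8.83067857e+00,  6.45579175e+01,
        4.62206742e-04,  8.20184414e+01]), 'qd': array([-0.08520727,  0.00588919,  0.06057559, -0.08215046,  0.03013836,
        0.04185331]), 'joint_torque': array([ 3.01016036e-03, -5.37141895e+01,  3.31375444e+01,  1.60234154e-02,
       -6.61262447e-05,  3.47913988e-05]), 'tcp_pos': array([0.1447866 , 0.50416289, 0.23073253]), 'eef_rot': array([-1.79923034e+02, -1.12583266e-02,  1.63969392e+02]), 'contact_force': array([-1.87665478, -0.64043645, -0.17443806]), 'torque': array([-0.01474868,  0.05096221, -0.02144069]), 'width': 0.08553672784636178}
top [ 0.515 -0.014  0.974]
rack 0.93 [378. 224.] 3550 [[0.466, -0.296, 0.007], [0.531, -0.175, 0.058], [0.594, -0.056, 0.061]]
wide_brush 0.84 [364. 163.] 361 [[0.657, -0.132, 0.005], [0.68, -0.115, 0.086], [0.711, -0.1, 0.193]]
wide_brush 0.77 [358. 221.] 263 [[0.51, -0.111, 0.007], [0.537, -0.096, 0.086], [0.567, -0.089, 0.199]]
medium_brush_tip 0.76 [421. 233.] 258 [[0.49, -0.259, 0.053], [0.508, -0.247, 0.104], [0.526, -0.242, 0.194]]

[... 949 characters left out ...]
2.] 1354 [[0.657, -0.135, 0.004], [0.677, -0.125, 0.083], [0.71, -0.111, 0.189]]
wide_brush 0.29 [319. 166.] 1358 [[0.652, 0.15, 0.007], [0.682, 0.163, 0.068], [0.721, 0.216, 0.091]]
medium_brush_tip 0.85 [315. 328.] 1285 [[0.487, -0.262, 0.052], [0.505, -0.257, 0.11], [0.523, -0.247, 0.191]]
narrow_brush_tip 0.75 [305. 273.] 508 [[0.512, -0.184, 0.054], [0.523, -0.181, 0.134], [0.534, -0.171, 0.182]]
paint_jar 0.86 [366. 198.] 1575 [[0.705, -0.003, 0.001], [0.725, 0.013, 0.081], [0.767, 0.064, 0.111]]
tin 0.87 [319. 169.] 1477 [[0.652, 0.15, -0.001], [0.682, 0.164, 0.064], [0.727, 0.248, 0.091]]
tin 0.38 [366. 198.] 1504 [[0.705, -0.003, 0.006], [0.725, 0.013, 0.082], [0.764, 0.055, 0.111]]
```

```bash
python3 - <<'E'
from h import *
f=ctrl.grab_frame("side");W=cloud(f)
f2=ctrl.grab_frame("top");W2=cloud(f2)
# handle points of rack brushes, both cams
for nm,w in(("side",W),("top",W2)):
  for lo,hi in((-.15,-.06),(-.21,-.15),(-.29,-.22)):
    m=(w[...,0]>.45)&(w[...,0]<.6)&(w[...,1]>lo)&(w[...,1]<hi)&(w[...,2]>.1)&(w[...,2]<.21)
    P=w[m]
    if len(P)<8: print(nm,len(P)); continue
    T=P[P[:,2]>P[:,2].max()-.012]
    print(nm,len(P),np.round(np.percentile(P,[3,50,97],axis=0),3).tolist(),'top',np.round(T.mean(0),3))
    d=P[:,:2]-P[:,:2].mean(0);
m=(abs(W2[...,2]-.057)<.006)&(W2[...,0]>.44)&(W2[...,0]<.62)&(W2[...,1]>-.32)&(W2[...,1]<-.03)
print(cv2.minAreaRect(np.float32(W2[m][:,:2])))
m=(W2[...,2]<.035)&(W2[...,2]>.022)&(W2[...,0]>.4)&(W2[...,0]<.66)&(W2[...,1]>.06)&(W2[...,1]<.38)
print(cv2.minAreaRect(np.float32(W2[m][:,:2])))
a=cv2.resize(f["pixels"][150:400,180:460],None,fx=2.1,fy=2.1);cv2.imwrite("pics/s1.png",a[...,::-1])
E
```

```text
side 743 [[0.526, -0.11, 0.104], [0.537, -0.107, 0.157], [0.55, -0.098, 0.196]] top [ 0.538 -0.104  0.193]
side 383 [[0.519, -0.183, 0.107], [0.525, -0.181, 0.148], [0.533, -0.174, 0.181]] top [ 0.526 -0.179  0.178]
side 717 [[0.497, -0.259, 0.104], [0.505, -0.257, 0.155], [0.516, -0.249, 0.192]] top [ 0.506 -0.254  0.189]
top 117 [[0.528, -0.107, 0.111], [0.539, -0.097, 0.197], [0.552, -0.093, 0.2]] top [ 0.54  -0.1    0.197]
top 78 [[0.52, -0.182, 0.11], [0.527, -0.173, 0.174], [0.534, -0.171, 0.184]] top [ 0.527 -0.176  0.181]
top 144 [[0.499, -0.256, 0.105], [0.508, -0.247, 0.168], [0.516, -0.245, 0.194]] top [ 0.508 -0.251  0.191]
((0.5287136435508728, -0.1780426800251007), (0.2509753406047821, 0.11049041152000427), 79.36854553222656)
((0.5620733499526978, 0.2121732532978058), (0.24205300211906433, 0.2088453769683838), 76.7752685546875)
```

View pics/side0.png

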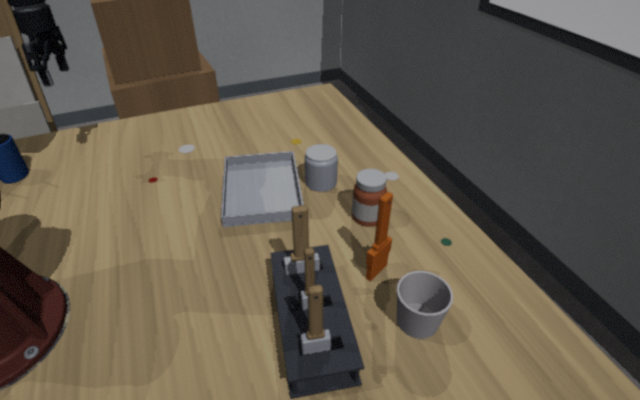

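View pics/top0.png

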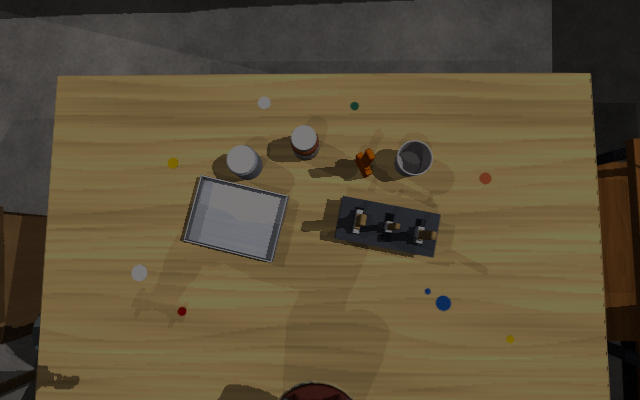

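The side view shows the wide wooden brush in the far slot at about (300,235), with the narrow one at (309,275), the medium one at (316,320) and an orange look-alike at (382,240). The top view shows the tray at (235,218), left of the rack. The measured sizes agree: the ferrule is about 56 mm wide, the handle top is at 0.197 m, and the rack yaw is about -10.6°.

Call:
step_arm([
  {"fingers":0,"tx":-3,"ty":-2.6,"tz":-0.6},
  {"fingers":0,"tx":-6,"ty":-5.2,"tz":-1.2},
  {"fingers":0,"tx":-9,"ty":-7.8,"tz":-1.8},
  {"fingers":0,"tx":-12,"ty":-10.4,"tz":-2.4},
  {"fingers":0,"tx":-15,"ty":-13,"tz":-3},
])

```text
$.targets[0]: bad value
```

Call:
step_arm([
  {"fingers":0,"tx":-3,"ty":-2.6},
  {"fingers":0,"tx":-6,"ty":-5.2},
  {"fingers":0,"tx":-9,"ty":-7.8},
  {"fingers":0,"tx":-12,"ty":-10.4},
  {"fingers":0,"tx":-15,"ty":-13},
])

```text
$.targets[0]: bad value
```

Call:
step_arm([
  {"fingers":0,"tx":-3,"ty":-2.6},
  {"fingers":0,"tx":-6,"ty":-5.2},
  {"fingers":0,"tx":-9,"ty":-7.8},
  {"fingers":0,"tx":-12,"ty":-10.4},
  {"fingers":0,"tx":-15,"ty":-13},
])

```text
$.targets[0]: bad value
```

Call:
step_arm([
  {"fingers":0,"tx":-3,"ty":-2.5},
  {"fingers":0,"tx":-6,"ty":-5},
  {"fingers":0,"tx":-9.6,"ty":-8.3,"rz":-2},
  {"fingers":0,"tx":-9.6,"ty":-8.3,"rz":-5.4},
  {"fingers":0,"tx":-9.6,"ty":-8.3,"rz":-5.4},
])

```text
$.targets[0]: bad value
```

Call:
step_arm([
  {"fingers":0,"tx":-3,"ty":-2.6,"tz":-0.6,"rx":0,"ry":0,"rz":0},
  {"fingers":0,"tx":-6,"ty":-5.2,"tz":-1.2,"rx":0,"ry":0,"rz":0},
  {"fingers":0,"tx":-9,"ty":-7.8,"tz":-1.8,"rx":0,"ry":0,"rz":0},
  {"fingers":0,"tx":-12,"ty":-10.4,"tz":-2.4,"rx":0,"ry":0,"rz":0},
  {"fingers":0,"tx":-15,"ty":-13,"tz":-3,"rx":0,"ry":0,"rz":0},
])

```text
clock: 1.42
tcp_pos: [0.2537, 0.3367, 0.2616]
eef_rot: [180.0, 0.0, 164.0]
contact_force: [2.0, 0.1, 0.3]
width: 0.0853
```

Call:
step_arm([
  {"fingers":0,"tx":-3,"ty":-2.6,"tz":0,"rx":0,"ry":0,"rz":0},
  {"fingers":0,"tx":-6,"ty":-5.2,"tz":0,"rx":0,"ry":0,"rz":0},
  {"fingers":0,"tx":-9,"ty":-7.8,"tz":0,"rx":0,"ry":0,"rz":0},
  {"fingers":0,"tx":-12,"ty":-10.4,"tz":0,"rx":0,"ry":0,"rz":0},
  {"fingers":0,"tx":-15,"ty":-13,"tz":0,"rx":0,"ry":0,"rz":0},
])

```text
clock: 1.83
tcp_pos: [0.3622, 0.1701, 0.2616]
eef_rot: [180.0, 0.0, 164.0]
contact_force: [1.5, 0.9, -0.4]
width: 0.0856
```

Call:
step_arm([
  {"fingers":0,"tx":-3,"ty":-2.6,"tz":0,"rx":0,"ry":0,"rz":0},
  {"fingers":0,"tx":-6,"ty":-5.2,"tz":0,"rx":0,"ry":0,"rz":0},
  {"fingers":0,"tx":-9,"ty":-7.8,"tz":0,"rx":0,"ry":0,"rz":0},
  {"fingers":0,"tx":-12,"ty":-10.4,"tz":0,"rx":0,"ry":0,"rz":0},
  {"fingers":0,"tx":-15,"ty":-13,"tz":0,"rx":0,"ry":0,"rz":0},
])

```text
clock: 2.25
tcp_pos: [0.4705, 0.0034, 0.2615]
eef_rot: [180.0, 0.0, 163.9]
contact_force: [0.8, 0.8, 0.3]
width: 0.0856
```

Call:
step_arm([
  {"fingers":0,"tx":-3,"ty":-2.6,"tz":0,"rx":0,"ry":0,"rz":0},
  {"fingers":0,"tx":-6,"ty":-5.2,"tz":0,"rx":0,"ry":0,"rz":0},
  {"fingers":0,"tx":-9,"ty":-7.8,"tz":0,"rx":0,"ry":0,"rz":-2},
  {"fingers":0,"tx":-9.6,"ty":-8.3,"tz":0,"rx":0,"ry":0,"rz":-5.4},
  {"fingers":0,"tx":-9.6,"ty":-8.3,"tz":0,"rx":0,"ry":0,"rz":-5.4},
])

```text
clock: 2.67
tcp_pos: [0.5401, -0.1033, 0.2605]
eef_rot: [-180.0, -0.0, 169.4]
contact_force: [-1.2, 0.9, 0.2]
width: 0.0855
```

Call:
step_arm([
  {"fingers":0,"tx":0,"ty":0.2,"tz":2.5,"rx":0,"ry":0,"rz":0},
  {"fingers":0,"tx":0,"ty":0.2,"tz":5,"rx":0,"ry":0,"rz":0},
  {"fingers":0,"tx":0,"ty":0.2,"tz":7.5,"rx":0,"ry":0,"rz":0},
  {"fingers":0,"tx":0,"ty":0.2,"tz":10,"rx":0,"ry":0,"rz":0},
  {"fingers":0,"tx":0,"ty":0.2,"tz":12,"rx":0,"ry":0,"rz":0},
])

```text
clock: 3.08
tcp_pos: [0.5383, -0.0975, 0.1398]
eef_rot: [180.0, -0.1, 169.3]
contact_force: [0.3, -0.6, 0.2]
width: 0.0851
```

```bash
python3 - <<'E'
from h import *
f=ctrl.grab_frame("side");W=cloud(f)
s=ctrl.read_state();print(s["tcp_pos"],s["contact_force"])
a=cv2.resize(f["pixels"][130:400,180:480],None,fx=2.2,fy=2.2,interpolation=cv2.INTER_CUBIC);cv2.imwrite("pics/s2.png",np.clip(a[...,::-1]*1.4,0,255))
E
```

```text
[ 0.53637529 -0.09689988  0.13651793] [-2.16559853  0.66011871 -4.16790441][ WARN:0@3.002] global loadsave.cpp:1063 imwrite_ Unsupported depth image for selected encoder is fallbacked to CV_8U.
```

View pics/s2.png

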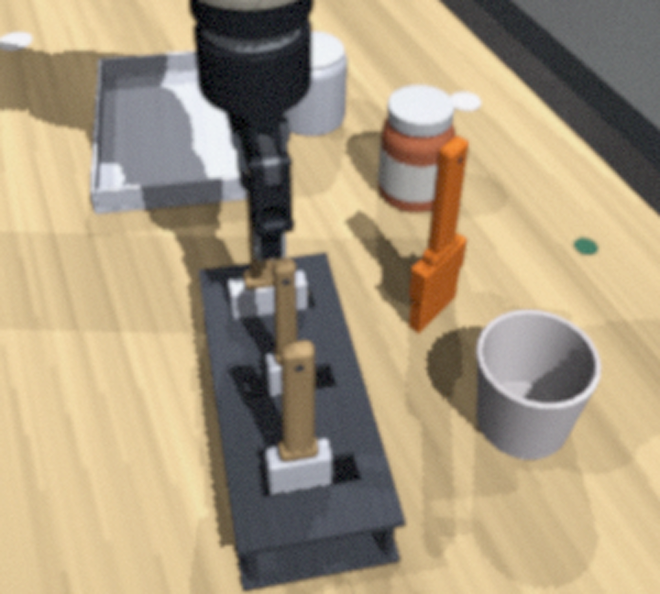

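The picture shows the fingers straddling the wide handle, around (270,240) in the crop. The other two handles are untouched, so I'm closing.

Call:
step_arm([
  {"fingers":1,"tx":0,"ty":0,"tz":0,"rx":0,"ry":0,"rz":0},
  {"fingers":1,"tx":0,"ty":0,"tz":0,"rx":0,"ry":0,"rz":0},
  {"fingers":1,"tx":0,"ty":0,"tz":0,"rx":0,"ry":0,"rz":0},
  {"fingers":1,"tx":0,"ty":0,"tz":0,"rx":0,"ry":0,"rz":0},
  {"fingers":1,"tx":0,"ty":0,"tz":0,"rx":0,"ry":0,"rz":0},
])

```text
clock: 3.55
tcp_pos: [0.5402, -0.099, 0.1425]
eef_rot: [-180.0, 0.1, 169.4]
contact_force: [-0.0, -0.2, -0.3]
width: 0.0257
```

Call:
step_arm([
  {"fingers":1,"tx":0,"ty":0,"tz":0,"rx":0,"ry":0,"rz":0},
  {"fingers":1,"tx":0,"ty":0,"tz":0,"rx":0,"ry":0,"rz":0},
  {"fingers":1,"tx":0,"ty":0,"tz":0,"rx":0,"ry":0,"rz":0},
  {"fingers":1,"tx":0,"ty":0,"tz":0,"rx":0,"ry":0,"rz":0},
  {"fingers":1,"tx":0,"ty":0,"tz":0,"rx":0,"ry":0,"rz":0},
])

```text
clock: 3.97
tcp_pos: [0.5401, -0.0992, 0.1422]
eef_rot: [-180.0, 0.1, 169.4]
contact_force: [-1.3, 0.2, 6.5]
width: 0.0134
```

The opening is 13.4 mm, so the 14 mm handle is held. Next I lift it.

Call:
step_arm([
  {"fingers":1,"tx":0,"ty":0,"tz":-1,"rx":0,"ry":0,"rz":0},
  {"fingers":1,"tx":0,"ty":0,"tz":-2,"rx":0,"ry":0,"rz":0},
  {"fingers":1,"tx":0,"ty":0,"tz":-3.5,"rx":0,"ry":0,"rz":0},
  {"fingers":1,"tx":0,"ty":0,"tz":-5,"rx":0,"ry":0,"rz":0},
  {"fingers":1,"tx":0,"ty":0,"tz":-6.5,"rx":0,"ry":0,"rz":0},
])

```text
clock: 4.38
tcp_pos: [0.5392, -0.0987, 0.2078]
eef_rot: [180.0, -0.0, 169.4]
contact_force: [0.5, -0.4, -1.0]
width: 0.0132
```

Call:
step_arm([
  {"fingers":1,"tx":0,"ty":0,"tz":-2,"rx":0,"ry":0,"rz":0},
  {"fingers":1,"tx":0,"ty":0,"tz":-4,"rx":0,"ry":0,"rz":0},
  {"fingers":1,"tx":0,"ty":0,"tz":-6,"rx":0,"ry":0,"rz":0},
  {"fingers":1,"tx":0,"ty":0,"tz":-8,"rx":0,"ry":0,"rz":0},
  {"fingers":1,"tx":0,"ty":0,"tz":-9.5,"rx":0,"ry":0,"rz":0},
])

```text
clock: 4.8
tcp_pos: [0.5394, -0.0988, 0.304]
eef_rot: [-180.0, 0.1, 169.4]
contact_force: [0.4, -0.2, -1.0]
width: 0.013
```

```bash
python3 - <<'E'
from h import *
f=ctrl.grab_frame("side");W=cloud(f)
s=ctrl.read_state();print(s["tcp_pos"],s["contact_force"],s["q"])
o=ctrl.outline_of("wide_brush",f)
for x in o[:3]:
  P=W[x["pixels"]];print(round(x["score"],2),x["pixel"],np.round(np.nanpercentile(P,[2,50,98],axis=0),3).tolist())
a=cv2.resize(f["pixels"][80:400,160:500],None,fx=1.8,fy=1.8,interpolation=cv2.INTER_CUBIC);cv2.imwrite("pics/s3.png",cv2.convertScaleAbs(a[...,::-1],alpha=1.4))
E
```

```text
[ 0.54037889 -0.09910309  0.30638223] [-0.30427328 -0.72481843  1.84004661] [-1.80190026e+01  1.75556992e+01  3.70908552e+00  7.58693340e+01
  2.51592858e-03 -7.38820323e+00]
0.93 [297.8, 192.2] [[0.511, -0.111, 0.171], [0.537, -0.106, 0.228], [0.564, -0.095, 0.297]]
0.58 [377.8, 243.0] [[0.657, -0.136, 0.005], [0.678, -0.125, 0.083], [0.711, -0.111, 0.189]]
```

View pics/s3.png

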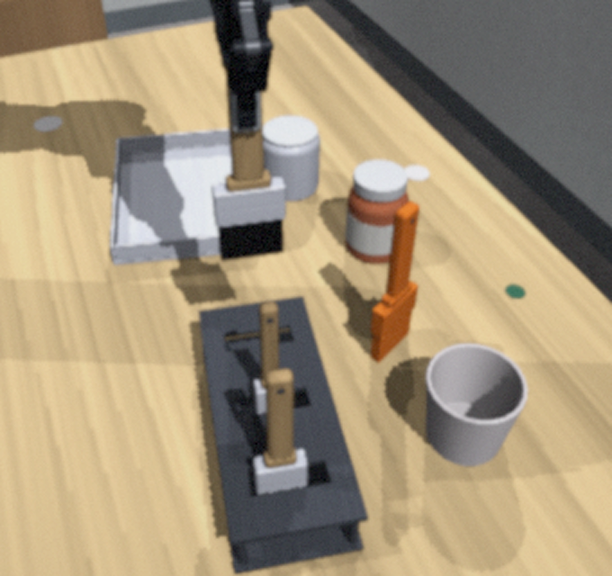

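The brush hangs straight at about (248,190) in the crop, tips at roughly 0.168 m, and both other brushes are still in the rack. Now I swing over the tray.

Call:
step_arm([
  {"fingers":1,"tx":1.1,"ty":2.6,"tz":0,"rx":0,"ry":0,"rz":0},
  {"fingers":1,"tx":2.2,"ty":5.2,"tz":0,"rx":0,"ry":0,"rz":0},
  {"fingers":1,"tx":3.3,"ty":7.8,"tz":0,"rx":0,"ry":0,"rz":0},
  {"fingers":1,"tx":4.4,"ty":10.4,"tz":0,"rx":0,"ry":0,"rz":0},
  {"fingers":1,"tx":5.5,"ty":13,"tz":0,"rx":0,"ry":0,"rz":0},
])

```text
clock: 5.32
tcp_pos: [0.5083, 0.0402, 0.3007]
eef_rot: [-180.0, -0.1, 169.3]
contact_force: [1.7, 0.1, -0.2]
width: 0.0133
```

Call:
step_arm([
  {"fingers":1,"tx":1.1,"ty":2.6,"tz":0,"rx":0,"ry":0,"rz":-5},
  {"fingers":1,"tx":2.2,"ty":5.2,"tz":0,"rx":0,"ry":0,"rz":-10},
  {"fingers":1,"tx":3.3,"ty":7.8,"tz":0,"rx":0,"ry":0,"rz":-15},
  {"fingers":1,"tx":4.4,"ty":10.4,"tz":0,"rx":0,"ry":0,"rz":-20},
  {"fingers":1,"tx":5.5,"ty":13.3,"tz":0,"rx":0,"ry":0,"rz":-25.5},
])

```text
clock: 5.73
tcp_pos: [0.4788, 0.1808, 0.3008]
eef_rot: [-180.0, -0.1, -164.9]
contact_force: [0.8, 0.8, -1.1]
width: 0.013
```

Call:
step_arm([
  {"fingers":1,"tx":0.5,"ty":0,"tz":0,"rx":0,"ry":-5,"rz":0},
  {"fingers":1,"tx":1,"ty":0,"tz":0,"rx":0,"ry":-10,"rz":0},
  {"fingers":1,"tx":1.5,"ty":0,"tz":0,"rx":0,"ry":-15,"rz":0},
  {"fingers":1,"tx":2,"ty":0,"tz":0,"rx":0,"ry":-20,"rz":0},
  {"fingers":1,"tx":2.5,"ty":0,"tz":0,"rx":0,"ry":-25,"rz":0},
])

```text
clock: 6.15
tcp_pos: [0.4548, 0.1735, 0.3007]
eef_rot: [-180.0, 25.2, -165.1]
contact_force: [-0.3, 0.4, -0.9]
width: 0.0132
```

```bash
python3 -c "
from h import *
s=ctrl.read_state();print(s['tcp_pos'],s['eef_rot'],s['q'],s['width'],s['contact_force'])"
```

```text
[0.45475944 0.17352338 0.30073395] [-179.99972256   25.18424816 -165.10626854] [ 11.21811141  -9.71775654 -33.14538559  41.43350857   1.56293287
  -3.32705608] 0.013243256350792865 [-0.29374597  0.3547032  -0.93741862]
```

Call:
step_arm([
  {"fingers":1,"tx":0,"ty":0.2,"tz":0,"rx":0,"ry":-4,"rz":0},
  {"fingers":1,"tx":0,"ty":0.4,"tz":0,"rx":0,"ry":-8,"rz":0},
  {"fingers":1,"tx":0,"ty":0.6,"tz":0,"rx":0,"ry":-12,"rz":0},
  {"fingers":1,"tx":0,"ty":0.8,"tz":0,"rx":0,"ry":-16,"rz":0},
  {"fingers":1,"tx":0,"ty":1,"tz":0,"rx":0,"ry":-20,"rz":0},
])

```text
clock: 6.57
tcp_pos: [0.4521, 0.1831, 0.3007]
eef_rot: [180.0, 45.1, -165.1]
contact_force: [0.1, 0.3, -1.1]
width: 0.0139
```

Call:
step_arm([
  {"fingers":1,"tx":0,"ty":0,"tz":0,"rx":0,"ry":-5,"rz":0},
  {"fingers":1,"tx":0,"ty":0,"tz":0,"rx":0,"ry":-10,"rz":0},
  {"fingers":1,"tx":0,"ty":0,"tz":0,"rx":0,"ry":-15,"rz":0},
  {"fingers":1,"tx":0,"ty":0,"tz":0,"rx":0,"ry":-19,"rz":0},
  {"fingers":1,"tx":0,"ty":0,"tz":0,"rx":0,"ry":-22,"rz":0},
])

```text
clock: 6.98
tcp_pos: [0.4634, 0.1881, 0.3262]
eef_rot: [-179.8, 66.3, -165.1]
contact_force: [0.5, -0.1, -2.0]
width: 0.0136
```

Call:
step_arm([
  {"fingers":1,"tx":0,"ty":0,"tz":0,"rx":0,"ry":0,"rz":0},
  {"fingers":1,"tx":0,"ty":0,"tz":0,"rx":0,"ry":0,"rz":0},
  {"fingers":1,"tx":0,"ty":0,"tz":0,"rx":0,"ry":0,"rz":0},
  {"fingers":1,"tx":0,"ty":0,"tz":0,"rx":0,"ry":0,"rz":0},
  {"fingers":1,"tx":0,"ty":0,"tz":0,"rx":0,"ry":0,"rz":0},
])

```text
clock: 7.4
tcp_pos: [0.4598, 0.1874, 0.3193]
eef_rot: [-179.9, 65.4, -165.1]
contact_force: [-0.2, 0.3, -1.3]
width: 0.0136
```

```bash
python3 - <<'E'
from h import *
s=ctrl.read_state();print(s["tcp_pos"],s["q"],s["qd"].round(2),s["width"])
ims=[]
for n in("side","top"):
  f=ctrl.grab_frame(n);W=cloud(f)
  for q in("wide_brush","tray","medium_brush_tip","narrow_brush_tip"):
   for x in ctrl.outline_of(q,f)[:2]:
    P=W[x["pixels"]];print(n,q,round(x["score"],2),np.round(x["pixel"]),np.round(np.nanpercentile(P,[2,50,98],axis=0),3).tolist())
  m=(W[...,2]>.12)&(W[...,0]>.5)&(W[...,0]<.65)&(W[...,1]>.1)&(W[...,1]<.3)
  P=W[m];d=np.array([.966,.259,0]);t=P@d
  if len(P): print("far end pts",np.round(P[t>np.percentile(t,93)].mean(0),3));c=P-P.mean(0);print("pca",np.linalg.svd(c,full_matrices=False)[2].round(2).tolist())
  ims.append(cv2.resize(f["pixels"],None,fx=1.25,fy=1.25)[:300 if 0 else 500])
  cv2.imwrite(f"pics/{n}9.png",cv2.convertScaleAbs(ims[-1][...,::-1],alpha=1.3))
E
```

```text
[0.45976003 0.1874173  0.31933634] [ 12.21530241 -23.52728602 -74.48559687 -26.37422429   2.29869928
  -1.09754904] [-0.08  0.08  0.06 -0.23 -0.03 -0.03] 0.01359033747928148
side wide_brush 0.93 [377. 242.] [[0.656, -0.135, 0.002], [0.678, -0.125, 0.081], [0.731, -0.056, 0.189]]
side wide_brush 0.88 [242.  78.] [[0.45, 0.179, -0.59], [0.53, 0.199, 0.287], [0.968, 2.422, 0.338]]
side tray 0.89 [260. 190.] [[0.446, 0.083, 0.001], [0.546, 0.209, 0.004], [0.643, 0.342, 0.03]]
side medium_brush_tip 0.84 [316. 329.] [[0.487, -0.263, 0.05], [0.506, -0.257, 0.104], [0.535, -0.213, 0.191]]
side narrow_brush_tip 0.83 [308. 272.] [[0.512, -0.183, 0.06], [0.523, -0.181, 0.136], [0.533, -0.172, 0.181]]
far end pts [0.58  0.214 0.277]
pca [[0.85, 0.23, -0.47], [-0.45, -0.15, -0.88], [0.27, -0.96, 0.02]]
top wide_brush 0.94 [210. 229.] [[0.419, 0.174, 0.249], [0.515, 0.198, 0.312], [0.586, 0.223, 0.354]]
top wide_brush 0.76 [366. 160.] [[0.657, -0.134, 0.008], [0.68, -0.115, 0.087], [0.708, -0.102, 0.194]]
top tray 0.96 [241. 219.] [[0.45, 0.095, 0.002], [0.548, 0.204, 0.006], [0.646, 0.341, 0.034]]
top medium_brush_tip 0.71 [421. 236.] [[0.49, -0.259, 0.056], [0.508, -0.247, 0.104], [0.526, -0.242, 0.195]]
top medium_brush_tip 0.71 [206. 229.] [[0.42, 0.174, 0.241], [0.513, 0.198, 0.312], [0.584, 0.226, 0.354]]
top narrow_brush_tip 0.56 [391. 224.] [[0.516, -0.182, 0.058], [0.527, -0.172, 0.112], [0.54, -0.168, 0.184]]
far end pts [0.583 0.219 0.287]
pca [[-0.86, -0.22, 0.46], [0.4, 0.25, 0.88], [0.31, -0.94, 0.13]]
```

View pics/side9.png

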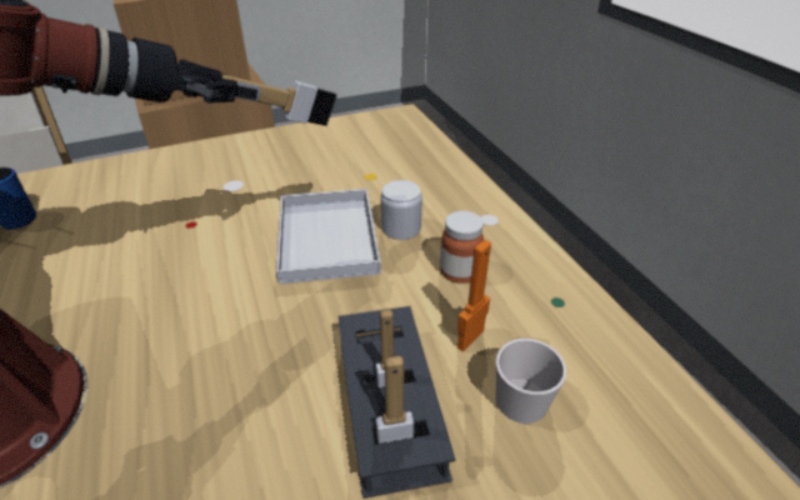

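View pics/top9.png

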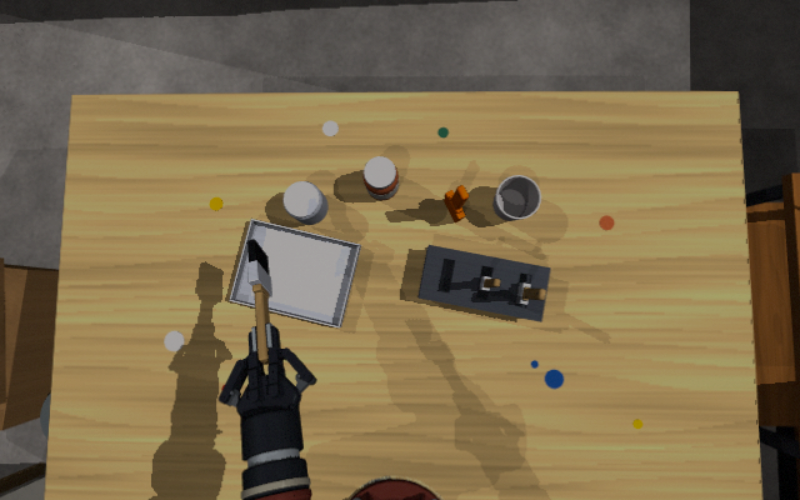

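The pictures show the brush tipped about 65°, with its bristles over the left-centre part of the tray (top view about (258,255) at 1.25 scale). However, joint 3 sits right at its limit, so I'm easing forward and back a few degrees to get away from it.

Call:
step_arm([
  {"fingers":1,"tx":-0.2,"ty":0,"tz":0.5,"rx":0,"ry":1.5,"rz":0},
  {"fingers":1,"tx":-0.4,"ty":0,"tz":0.9,"rx":0,"ry":3,"rz":0},
  {"fingers":1,"tx":-0.6,"ty":0,"tz":1.4,"rx":0,"ry":4.5,"rz":0},
  {"fingers":1,"tx":-0.8,"ty":0,"tz":1.8,"rx":0,"ry":6,"rz":0},
  {"fingers":1,"tx":-0.8,"ty":0,"tz":1.8,"rx":0,"ry":6,"rz":0},
])

```text
clock: 8.32
tcp_pos: [0.4809, 0.1929, 0.3221]
eef_rot: [-179.9, 59.6, -165.1]
contact_force: [0.7, 0.0, -0.9]
width: 0.0134
```

```bash
python3 -c "
from h import *
s=ctrl.read_state();print(s['tcp_pos'],s['eef_rot'],s['q'],s['qd'].round(2),s['width'])"
```

```text
[0.48087022 0.19293276 0.32208485] [-179.89450741   59.63921315 -165.1460044 ] [ 12.62188312 -21.88292056 -65.89675173 -13.63615259   1.82040348
  -1.12856355] [ 0.03 -0.5  -3.73 -4.62  0.16  0.03] 0.013419548985387508
```

Call:
step_arm([
  {"fingers":1,"tx":0,"ty":0,"tz":0,"rx":0,"ry":0,"rz":0},
  {"fingers":1,"tx":0,"ty":0,"tz":0,"rx":0,"ry":0,"rz":0},
  {"fingers":1,"tx":0,"ty":0,"tz":0,"rx":0,"ry":0,"rz":0},
  {"fingers":1,"tx":0,"ty":0,"tz":0,"rx":0,"ry":0,"rz":0},
  {"fingers":1,"tx":0,"ty":0,"tz":0,"rx":0,"ry":0,"rz":0},
])

```text
clock: 8.73
tcp_pos: [0.4791, 0.1926, 0.32]
eef_rot: [-179.9, 59.5, -165.2]
contact_force: [-0.0, 0.6, -2.0]
width: 0.0136
```

```bash
python3 - <<'E'
from h import *
s=ctrl.read_state();print(s["tcp_pos"],s["eef_rot"],s["q"],s["qd"].round(2),s["width"])
f=ctrl.grab_frame("top");W=cloud(f)
for q in("wide_brush","tray"):
  x=ctrl.outline_of(q,f)[0];P=W[x["pixels"]];print(q,round(x["score"],2),np.round(np.nanpercentile(P,[2,50,98],axis=0),3).tolist())
m=(W[...,2]>.12)&(W[...,0]>.5)&(W[...,0]<.68)&(W[...,1]>.1)&(W[...,1]<.3)
P=W[m];t=P@np.array([.966,.259,0]);print("tip",P[t>np.percentile(t,94)].mean(0).round(3),"lowest",P[:,2].min(),"axis",np.linalg.svd(P-P.mean(0),full_matrices=False)[2][0].round(2))
w=W[(abs(W[...,2])<.04)&(W[...,0]>.42)&(W[...,0]<.66)&(W[...,1]>.06)&(W[...,1]<.38)]
cv2.imwrite("pics/top10.png",cv2.convertScaleAbs(cv2.resize(f["pixels"][140:360,130:430],None,fx=2,fy=2)[...,::-1],alpha=1.3))
E
```

```text
[0.47909798 0.19259788 0.31995459] [-179.91371897   59.54803505 -165.15449737] [ 12.62274045 -21.94479281 -66.19534156 -13.78143616   1.82975398
  -1.12689569] [-0.1   0.13  0.35  0.23 -0.15 -0.03] 0.013615398766439827
wide_brush 0.81 [[0.439, 0.18, 0.244], [0.53, 0.202, 0.307], [0.597, 0.225, 0.359]]
tray 0.94 [[0.45, 0.095, 0.002], [0.546, 0.201, 0.006], [0.646, 0.339, 0.033]]
tip [0.598 0.222 0.275] lowest 0.22949002656999137 axis [-0.83 -0.2   0.51]
```

View pics/top10.png

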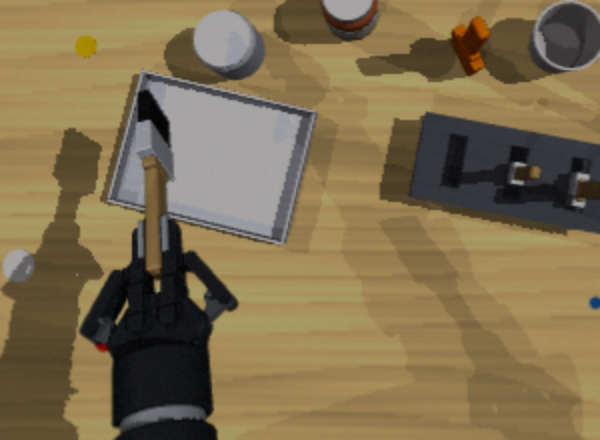

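The tips measure (0.598, 0.222), about 45 mm and 18 mm off the tray centre, so they are inside. In the picture the offset towards the tray's left edge is parallax from the brush's height. Nothing is touching the brush and it's still, so I'm handing in.

```bash
python3 -c "
from h import *
print(ctrl.close_job()); s=ctrl.read_state();print(s['clock'],s['tcp_pos'],s['width'])"
```

```text
the job is handed in; nothing more can be done
None
the job is handed in; nothing more can be done
```

I gripped the wide wooden brush by its handle, drew it straight up out of the rack and swung it over the drip tray. I then tipped it outward and handed the job in with the brush still held in the air. The hand-in gives no verdict.

**Last checks, all within the limits:**
- **Tilt:** about 60° off upright, bristles lower than the handle.
- **Position:** tips at about (0.598, 0.222), roughly 45 mm along x and 18 mm along y from the tray centre, so well inside it.
- **Height:** the lowest measured point of the brush is about 0.23 m above the table.
- **Grip:** the finger opening stayed at 13.6 mm on the 14 mm handle, and the arm was practically still.
- **Surroundings:** the other two brushes still stood in the rack and the tray outline had not moved. The jar, tin and pot looked untouched in the pictures.

**One thing went off plan:** my first 65° tilt put joint 3 right at its range limit, with a reading of -74.486 against -74.48. I eased back to 60° and about 20 mm forward, which brought it to -66°. I can't tell whether that brief reading counts as passing the range.

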